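Set the swivel rest to its index clip and load the mallet handle

ROBOT

A 6-joint arm with a two-finger parallel gripper is mounted at the origin on the work surface. World frame = base frame: x ahead of the robot, y to its left, z up, the work surface at z = 0. Lengths are in m, angles in rad, forces in N, time in s.
With the tool pointing down it reaches from about 0.3 to 1 m from the base axis. Payload 5.1 kg.
Tool frame: the origin (TCP) lies midway between the tips of the shut fingers; the grasp point (between the pads) lies behind it (ctrl.grip_depth is the z of the grasp point in the tool frame, in m); z points along the fingers, y is the line along which they close (so a half turn about z gives the same grasp; the last joint's range is limited). The gripper opens to 95 mm and grips with 3 to 60 N. Pads are 20 mm wide; open, the fingers measure 119 mm over their backs; the gripper's body (75 mm by 180 mm) begins 59 mm behind the grasp point.
Start: joints at [-1.268, 0.124, 1.65, -0, 1.367, -0.083], TCP at [0.245, -0.602, 0.176] pointing down, gripper open.
Joint ranges: [-2.61, 2.61], [-1.02, 2.33], [0.03, 2.71], [-1.35, 4.49], [0.32, 2.68], [-2.91, 2.91]. Speed limits (rad/s): [2.57, 2.57, 3.14, 3.14, 3.14, 3.14].

INTERFACE

Orientations are given as a unit quaternion [x, y, z, w].
In Python, from workcell import readout, grab_frame, camera_info, ctrl gives the robot as it stands.
- The arm moves only by the tool drive_tool, never from a script. Its argument "plan" is a list of rows, each an object of numbers: "ax", "ay", "az": the turn, a rotation vector about the tool's x, y, z in degrees; "dx", "dy", "dz": the shift along the tool's x, y, z in m; "fingers": the opening, from -1 (shut) to 1 (fully open). In form: [{"ax": .., "ay": .., "az": .., "dx": .., "dy": .., "dz": .., "fingers": ..}, ...]. A call has 1 to 20 rows; each row is the pose to reach, as a shift and turn from the pose commanded when the call began, along the tool's axes at that moment; what a row does not reach only later rows make up. A row lasts 1/8 s, in which the tool goes at most 62.5 mm and 10.7 degrees, less where a joint would pass 70% of its speed; a pose out of reach is approached as far as the arm can. A call with a gripper value outside its range is refused whole. The fingers move at their own pace and stop on an object; the grip force is fixed at half the most. Time passes only in rows, so rows that repeat a pose let the fingers close. It gives the time, the measured TCP pose, the force, the opening and the grip force at its end, in the units of the state.
- readout.get_state(): the state, without advancing time (a new reading comes with each control period).
- grab_frame(name): name is "side" or "top" or "wrist"; returns (picture, depth): 384x512x3 uint8, red, green, blue; 384x512 float32, m along the optical axis (not along the pixel's ray), 0 where there is no reading.
- camera_info(name): a dict with "intrinsics" (3x3 intrinsics, pixels), "rvec" (rotation vector, rad) and "tvec" (3), from world to camera coordinates, as OpenCV has them. Camera axes: x right, y down, z forward; pixel columns grow to the right and rows downward; lengths in m; the calibration is good to about 2 mm. A picture is of the moment at which its call begins: read the wrist's pose just before it. camera_info takes no time and is no camera call; for the wrist camera it gives the pose at the moment of the call.
- ctrl.sign_off(): hands the job in; it is judged then, once.
The state is a dict: "clock": time; "q": joint angles; "joint_vel": joint speeds; "tau": joint torques, N m; "position": TCP position; "eef_rot": TCP orientation; "force": force on the tool from outside, world axes, zero at the start; "torque": the same for the moment, N m; "grip_width": opening from 0.0 (shut) to 1.0 (fully open); "grip_force": force on a finger pad.
Only numpy, scipy, OpenCV 4.12 (cv2) and the standard library are available. Lean on these libraries where they do the work, as an engineer would, in place of code of your own. Each camera call takes 0.05 s, during which the arm holds its last target. There are 200 camera calls.

TASK

On the bat maker's bench, first turn the empty swivel rest by its upright steel post until its pointer stands tip to tip with the pointed index clip on the ring. Then take the long round mallet handle, the one with a thinner tenon at one end, from its compartment of the stock tray and lay it gently along the rest's two V blocks, centred between them (either end first), leaving the pointer on the clip. Let everything else lie where it is.

Things in the scene. Friction and masses are not known exactly. Their poses are not given: they have to be found in the camera images.
- axis (a point): Point on the vertical swivel axis of the rest, level with its disc's top face (35 mm above the bench). The rest: a fixed dark steel ring (236 mm across, top 22 mm above the bench) carrying a turning aluminium disc (188 mm across) with two wooden V blocks, a steel post and a pointer.
- turntable (a joint): Disc angle on its base, rad, anticlockwise from above; stops at -2.8 and +2.8; starts at 1.3 to 2.1. Zero belongs to the base (heading varies), NOT to the clip: the pointer lies at this angle in the base frame, the clip somewhere in -0.6 to 0.6, so the disc must go clockwise by 0.7 to 2.7 rad. Friction of 0.3 N m (4 N at the post) holds it where left; no spring.
- pointer (a point): Tip of the dark steel pointer on the rim of the disc, 102 mm from the axis, 41 mm above the bench. The pointer lies along the line of the V blocks.
- mark (a point): Tip of the fixed steel index clip, 102 mm from the axis, 36 mm above the bench: where the pointer tip must come. The clip is a low block (30 mm wide, up to 40 mm above the bench) outside the ring, with a pointed tongue towards the axis; the pointer just meets the tongue and does not collide with it.
- post (a point): Grip point on the upright round steel post that turns the disc: 22 mm diameter, 80 mm from the axis, 90 degrees clockwise (from above) of the pointer. The post's top is 101 mm above the bench, this point 85 mm, above the V blocks (65 mm), so fingers may close on it in any direction; being round, it can turn between them.
- seat (a point): Where the handle's centre comes to lie: on the axis, 66 mm above the bench; x along the V grooves (towards the pointer), z up. The two V blocks (18 mm thick, 90 degree grooves 42 mm wide at the top) stand 38 mm either side along x, 58 mm clear between them; the disc is 31 mm below; the post 80 mm away on the -y side.
- handle_mid (a point): Centre of the loose round mallet handle, pale wood, about 110 g, 170 mm long, 32 mm diameter, lying level, x along it; the last 20 mm at +x is a tenon of 20 mm diameter. In one of the tray's three compartments, centre 28 mm above the bench, between two 5 mm high ribs close under its sides. The others hold a square bar (150 mm long) and a short round piece (95 mm): these stay.
- tray: Fixed plywood stock tray, 210 by 280 mm; origin under its centre, x along its three compartments, at y = -90, 0 and 90 mm. Floor 12 mm above the bench; the thin walls between compartments rise 10 mm above the floor, 43 mm from a piece's centre line, as do the end walls.
- square: Square pale wood bar in the tray, not to be disturbed; origin under its centre.
- dowel: Short round pale wood piece in the tray, not to be disturbed; origin at its underside.
- glue: Bystander: white glue bottle, 60 mm diameter, 120 mm tall, standing on the bench beyond the swivel rest.
- sander: Bystander: cork sanding block, 50 x 100 x 30 mm, on the robot's side of the swivel rest.
- mallet: Bystander: finished wooden bat mallet lying beyond the tray, head 54 mm diameter and 110 mm long, origin under the head, its 190 mm shaft along its x.
- chisel: Bystander: wooden-handled bench tool, 200 mm long, lying on the robot's side of the tray.
- wax: Bystander: squat amber wax jar, 72 mm diameter, 50 mm tall, standing on the bench beyond the oil bottle.
- oil: Bystander: amber oil bottle, 54 mm diameter, 200 mm tall, standing between the tray and the swivel rest, in the way of low paths from one to the other.
Things that resemble listed ones, but are neither listed nor needed, are in the scene too. What is shaped like the part that bears axis but orange is not meant. Leave any red look-alike of the part that bears handle_mid alone.

How it is judged:
On the way:
1. with the rest still empty, its pointer is brought tip to tip with the index clip (within 5 mm) and stops there (horizontal distance between pointer and mark below 0.005 m and velocity of joint turntable between -0.05 and 0.05 rad/s and distance between handle_mid and seat above 0.1 m), for 0.3 s.
At the end, for the whole second after the job is handed in: Pointer tip within 5 mm of the clip tip in plan; handle released, at rest in both V grooves, its centre within 12 mm of the seat in plan and 5 mm in height, within 0.08 rad of the grooves; other stock and bystanders within 30 mm of their start (horizontal distance between pointer and mark below 0.005 m and horizontal distance between handle_mid and seat below 0.012 m and z of handle_mid in the frame of seat between -0.005 and 0.005 m and angle between the x axis of handle_mid and the x axis of seat, either way round below 0.08 rad and linear speed of handle below 0.02 m/s and contact force between the fingers and handle below 0.1 N and distance of each of square, dowel, glue, sander, mallet, chisel, wax, oil from where it was at the start of the episode below 0.03 m); the robot touches nothing.
It fails at once if another piece of stock or a bystander shifted by more than 30 mm (distance of any of square, dowel, glue, sander, mallet, chisel, wax, oil from where it was at the start of the episode above 0.03 m).
It fails at once if the handle let go over the rest from more than about 35 mm above its place (height (world z) of handle_mid above 0.1 m and horizontal distance between handle_mid and seat below 0.1 m and contact force between the fingers and handle below 0.1 N).
It also fails if it takes over 72 s, if anything falls off the work surface, if the arm or the gripper's body presses on something with over 40 N, if the wrist force passes 120 N, or if a joint passes its speed limit or range.

## Working session

There is one attempt and no reset: what is moved stays moved. The work goes in short steps, Python scripts to look and compute and a tool call to move; the robot and the scene stay as the last step left them, time stands still between calls to the robot, and variables do not carry over. Pictures are saved under pics/ and viewed, at most 10 in all, crops included, and the job is handed in when it is done.

Besides the shell and the picture viewer there is one more tool, called in YAML: its name, and indented under it one key for each argument. drive_tool: Moves the arm, as the interface text tells. Its arguments: {"type":"object","properties":{"plan":{"type":"array","items":{"type":"object","properties":{"ax":{"type":"number"},"ay":{"type":"number"},"az":{"type":"number"},"dx":{"type":"number"},"dy":{"type":"number"},"dz":{"type":"number"},"fingers":{"type":"number"}}}}},"required":["plan"]}

```bash
mkdir -p pics; cat > h.py <<'E'
import numpy as np, cv2
from scipy.spatial.transform import Rotation as R
from workcell import readout, grab_frame, camera_info, ctrl
def grab(n, f=None):
    ci=camera_info(n); im,d=grab_frame(n)
    K=np.array(ci["intrinsics"],float); Rm=R.from_rotvec(np.ravel(ci["rvec"])).as_matrix(); t=np.ravel(ci["tvec"])
    np.savez(f"pics/{f or n}.npz",im=im,d=d,K=K,R=Rm,t=t)
    cv2.imwrite(f"pics/{f or n}.png",im[:,:,::-1]); return im,d,K,Rm,t
def load(f):
    z=np.load(f"pics/{f}.npz"); return z["im"],z["d"],z["K"],z["R"],z["t"]
def cloud(d,K,Rm,t):
    v,u=np.mgrid[:d.shape[0],:d.shape[1]]
    p=np.stack([(u-K[0,2])*d/K[0,0],(v-K[1,2])*d/K[1,1],d],-1)
    return (p-t)@Rm
def ray(u,v,z,K,Rm,t):  # pixel on plane z
    c=-Rm.T@t; r=Rm.T@np.array([(u-K[0,2])/K[0,0],(v-K[1,2])/K[1,1],1.]); return c+r*(z-c[2])/r[2]
def rel(p):  # world point -> tool frame
    s=readout.get_state(); return R.from_quat(s["eef_rot"]).inv().apply(np.array(p)-s["position"])
E
python3 - <<'E'
from h import *
for n in("top","side"):
    a=grab(n,n+"0"); print(n,a[2].tolist(),(-a[3].T@a[4]).round(3))
s=readout.get_state(); print(s, ctrl.grip_depth, R.from_quat(s["eef_rot"]).as_matrix().round(3))
E
```

```text
top [[415.1255800923055, 0.0, 255.8190791763373], [0.0, 415.1255800923055, 194.85413050569647], [0.0, 0.0, 1.0]] [ 0.309 -0.152  1.49 ]
side [[384.00693248950563, 0.0, 249.48705647783308], [0.0, 384.00693248950563, 195.1748080808192], [0.0, 0.0, 1.0]] [0.418 0.719 1.175]
{'clock': 0.1, 'q': array([-1.26761413e+00,  1.24428024e-01,  1.65153633e+00, -1.32875859e-05,
        1.36748904e+00, -8.26001636e-02]), 'joint_vel': array([ 0.00176699, -0.00079838, -0.00212618,  0.00131717, -0.00043373,
       -0.00127152]), 'tau': array([ 9.57829325e-04, -4.18880439e+01, -3.61096323e+01,  7.76267750e-02,
        4.61100193e-02, -7.04633408e-05]), 'position': array([ 0.24435894, -0.601618  ,  0.17531837]), 'eef_rot': array([ 9.81453423e-01,  1.91698493e-01, -1.08869432e-04, -9.23998412e-04]), 'force': array([-1.17573634,  0.0536469 , -0.30053243]), 'torque': array([-0.01610838, -0.02286671,  0.01312186]), 'grip_force': 0.0, 'grip_width': 1.001088014658413} -0.0188 [[ 0.927  0.376 -0.001]
 [ 0.376 -0.927  0.002]
 [ 0.    -0.002 -1.   ]]
```

View pics/top0.png

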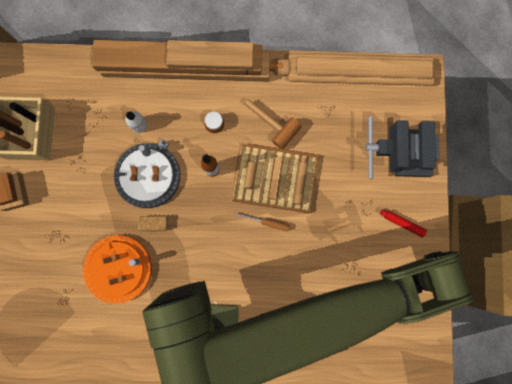

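The top view shows the rest at about (147,175), the tray at (278,178) with three pieces in it, and the orange decoy rest at (117,268). Next I'll enlarge both areas.

```bash
python3 - <<'E'
from h import *
im,d,K,Rm,t=load("top0")
a=cv2.resize(im[130:220,100:200],(600,540),interpolation=cv2.INTER_CUBIC)
cv2.imwrite("pics/c1.png",a[:,:,::-1])
P=cloud(d,K,Rm,t)
for nm,u,v in [("resttop",147,185),("oil",209,163)]: print(nm,P[v,u].round(3))
# disc fit: points z 0.03-0.04 near rest
sub=P[130:220,100:200].reshape(-1,3); c=ray(147,175,.035,K,Rm,t); print("c",c)
m=(abs(sub[:,2]-.035)<.004)&(np.hypot(*(sub-c)[:,:2].T)<.11)
(x,y),r=cv2.minEnclosingCircle(sub[m][:,:2].astype(np.float32)); print("disc",x,y,r,m.sum())
m=(sub[:,2]>.085)&(sub[:,2]<.115)&(np.hypot(*(sub-c)[:,:2].T)<.11); print("post",sub[m].mean(0),m.sum())
m=(sub[:,2]>.05)&(sub[:,2]<.075)&(np.hypot(*(sub-c)[:,:2].T)<.1); print("V",sub[m].round(3).tolist())
# tray
b=cv2.resize(im[135:220,225:330],(630,510),interpolation=cv2.INTER_CUBIC);cv2.imwrite("pics/c2.png",b[:,:,::-1])
E
```

```text
resttop [0.514 0.23  0.038]
oil [0.577 0.001 0.152]
c [0.55060983 0.23275957 0.035     ]
disc 0.5588852167129517 0.2331271767616272 0.10116744041442871 1452
post [0.63339074 0.24031181 0.09933249] 39
V [[0.64, 0.233, 0.07], [0.637, 0.232, 0.07], [0.64, 0.233, 0.055], [0.633, 0.232, 0.069], [0.635, 0.231, 0.063], [0.63, 0.232, 0.069], [0.631, 0.23, 0.065], [0.625, 0.238, 0.074], [0.626, 0.235, 0.07], [0.628, 0.234, 0.062], [0.63, 0.233, 0.053], [0.624, 0.244, 0.061], [0.624, 0.241, 0.061], [0.625, 0.238, 0.059], [0.581, 0.288, 0.059], [0.581, 0.285, 0.058], [0.58, 0.28, 0.06], [0.581, 0.279, 0.055], [0.58, 0.273, 0.062], [0.581, 0.27, 0.06], [0.575, 0.285, 0.066], [0.575, 0.281, 0.07], [0.576, 0.278, 0.067], [0.577, 0.276, 0.061], [0.577, 0.273, 0.062], [0.578, 0.272, 0.054], [0.578, 0.21, 0.062], [0.578, 0.206, 0.066], [0.578, 0.202, 0.066], [0.578, 0.199, 0.064], [0.579, 0.196, 0.061], [0.573, 0.287, 0.061], [0.573, 0.283, 0.061], [0.573, 0.28, 0.062], [0.573, 0.275, 0.065], [0.573, 0.272, 0.063], [0.574, 0.27, 0.058], [0.574, 0.209, 0.066], [0.576, 0.207, 0.058], [0.576, 0.204, 0.0
[... 1828 characters left out ...]
, [0.534, 0.28, 0.065], [0.534, 0.276, 0.065], [0.534, 0.274, 0.062], [0.534, 0.269, 0.064], [0.536, 0.211, 0.062], [0.537, 0.209, 0.058], [0.536, 0.204, 0.064], [0.536, 0.2, 0.066], [0.536, 0.197, 0.065], [0.537, 0.194, 0.06], [0.531, 0.285, 0.059], [0.531, 0.28, 0.062], [0.531, 0.278, 0.059], [0.53, 0.273, 0.064], [0.531, 0.27, 0.062], [0.533, 0.212, 0.059], [0.532, 0.206, 0.066], [0.532, 0.203, 0.067], [0.533, 0.201, 0.058], [0.533, 0.198, 0.059], [0.533, 0.193, 0.064], [0.528, 0.285, 0.058], [0.527, 0.281, 0.06], [0.528, 0.278, 0.058], [0.527, 0.274, 0.061], [0.528, 0.271, 0.058], [0.53, 0.208, 0.057], [0.53, 0.205, 0.059], [0.529, 0.2, 0.064], [0.53, 0.198, 0.058], [0.53, 0.194, 0.061]]
```

View pics/c1.png

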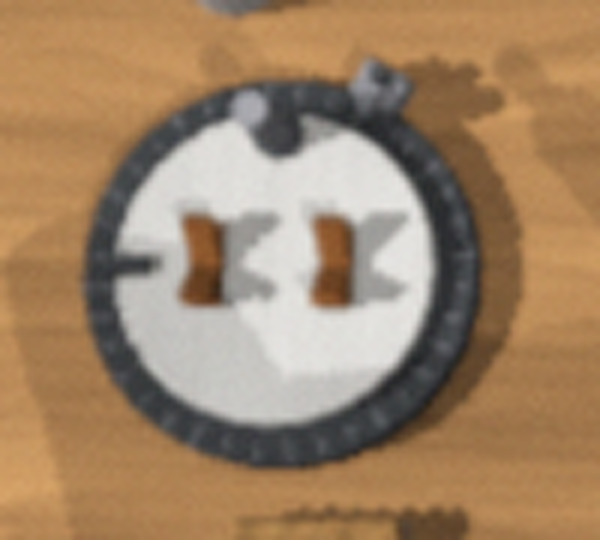

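View pics/c2.png

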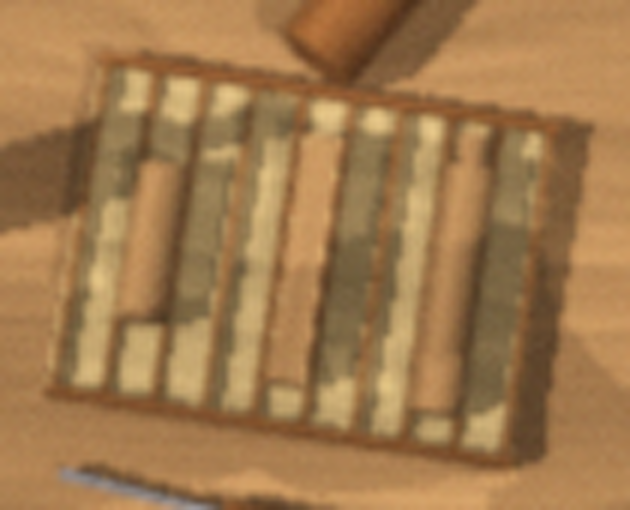

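The rest's pointer points along +y (left), its post is on +x, and the clip is at about −28°. The handle is the right-hand piece in the tray, with its tenon at crop (472,135). Now the coordinates.

```bash
python3 - <<'E'
from h import *
A=load("top0"); im,d,K,Rm,t=A; q=(K,Rm,t); P=cloud(d,K,Rm,t)
c1=lambda u,v,z: ray(100+u/6-.42,130+v/6-.42,z,*q)
c2=lambda u,v,z: ray(225+u/6-.42,135+v/6-.42,z,*q)
print("ptr",c1(118,264,.041),"clip",c1(378,112,.036),"clipbody",c1(380,85,.04),"posttop",c1(250,108,.101))
print("V",c1(203,260,.06),c1(332,260,.06))
print("disc L/R/T/B",c1(115,270,.035),c1(437,270,.035),c1(275,115,.035),c1(275,428,.035))
print("handle ends tenon",c2(474,128,.03),"other",c2(435,408,.04))
B=P[135:220,225:330].reshape(-1,3); e=c2(455,270,.04)
m=(B[:,2]>.036)&(abs(B[:,1]-e[1])<.05)&(abs(B[:,0]-e[0])<.1); H=B[m]
(cx,cy),wh,a=cv2.minAreaRect(H[:,:2].astype(np.float32)); print("handle rect",cx,cy,wh,a,m.sum(), H[:,2].max())
print(readout.get_state()["clock"])
for n,p in(("post",[.633,.240,.2]),("axis",[.554,.2405,.2])): print(n,rel(p))
E
```

```text
ptr [0.55202871 0.3293709  0.041     ] clip [0.64879414 0.18257796 0.036     ] clipbody [0.66429169 0.18135487 0.04      ] posttop [0.63391703 0.24046234 0.101     ]
V [0.55253872 0.27388906 0.06      ] [0.55457879 0.19900563 0.06      ]
disc L/R/T/B [0.54939521 0.33289587 0.035     ] [0.55457016 0.14279781 0.035     ] [0.64551365 0.24400587 0.035     ] [0.45809368 0.23291204 0.035     ]
handle ends tenon [ 0.63603536 -0.32264057  0.03      ] other [ 0.46600488 -0.30066197  0.04      ]
handle rect 0.5471966862678528 -0.31087133288383484 (0.030723290517926216, 0.1691371202468872) 82.4792251586914 344 0.05570438916085665
0.1
post [ 0.67677019 -0.63356606 -0.02341099]
axis [ 0.60376457 -0.66375591 -0.02336524]
```

drive_tool:
  plan:
    - {"dz": -0.06}
    - {"dz": -0.09}
    - {"dx": 0.6,"dy": -0.65,"dz": -0.1,"az": 22}
    - {"dx": 0.6,"dy": -0.65,"dz": -0.1,"az": 22}
    - {"dx": 0.6,"dy": -0.65,"dz": -0.1,"az": 22}
    - {"dx": 0.6,"dy": -0.65,"dz": -0.1,"az": 22}
    - {"dx": 0.6,"dy": -0.65,"dz": -0.1,"az": 22}
    - {"dx": 0.6,"dy": -0.65,"dz": -0.1,"az": 22}
    - {"dx": 0.6,"dy": -0.65,"dz": -0.1,"az": 22}
    - {"dx": 0.6,"dy": -0.65,"dz": -0.1,"az": 22}
    - {"dx": 0.6,"dy": -0.65,"dz": -0.1,"az": 22}
    - {"dx": 0.6,"dy": -0.65,"dz": -0.1,"az": 22}
    - {"dx": 0.6,"dy": -0.65,"dz": -0.1,"az": 22}
    - {"dx": 0.6,"dy": -0.65,"dz": -0.1,"az": 22}
    - {"dx": 0.6,"dy": -0.65,"dz": -0.1,"az": 22}
    - {"dx": 0.6,"dy": -0.65,"dz": -0.1,"az": 22}
    - {"dx": 0.6,"dy": -0.65,"dz": -0.1,"az": 22}
    - {"dx": 0.6,"dy": -0.65,"dz": -0.1,"az": 22}
    - {"dx": 0.6,"dy": -0.65,"dz": -0.1,"az": 22}

```text
invalid input at $.plan[0]: expected keys ax, ay, az, dx, dy, dz, fingers
```

```bash
python3 - <<'E'
from h import *
s=readout.get_state(); a=grab("wrist","w1"); print(s["clock"],s["position"],R.from_quat(s["eef_rot"]).as_matrix().round(3).tolist(),(-a[3].T@a[4]).round(3),a[3][2].round(3))
E
```

```text
0.1 [ 0.24435894 -0.601618    0.17531837] [[0.927, 0.376, -0.001], [0.376, -0.927, 0.002], [0.0, -0.002, -1.0]] [ 0.315 -0.574  0.383] [-0.253 -0.1   -0.962]
```

View pics/w1.png

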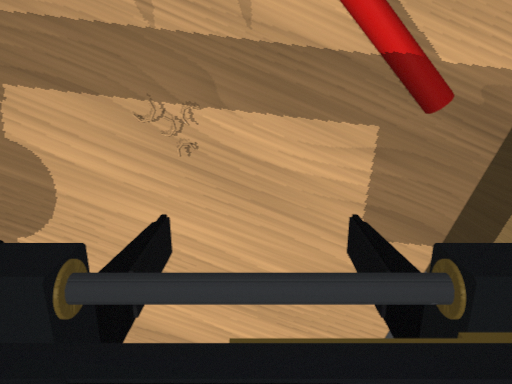

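The move was refused because every key is required. The picture is still the start view: the red look-alike at top right, with the camera looking towards tool +x. Sending it again in full.

drive_tool:
  plan:
    - {"ax": 0,"ay": 0,"az": 0,"dx": 0,"dy": 0,"dz": -0.06,"fingers": 1}
    - {"ax": 0,"ay": 0,"az": 0,"dx": 0,"dy": 0,"dz": -0.1,"fingers": 1}
    - {"ax": 0,"ay": 0,"az": 22,"dx": 0.55,"dy": -0.675,"dz": -0.1,"fingers": 1}
    - {"ax": 0,"ay": 0,"az": 22,"dx": 0.55,"dy": -0.675,"dz": -0.1,"fingers": 1}
    - {"ax": 0,"ay": 0,"az": 22,"dx": 0.55,"dy": -0.675,"dz": -0.1,"fingers": 1}
    - {"ax": 0,"ay": 0,"az": 22,"dx": 0.55,"dy": -0.675,"dz": -0.1,"fingers": 1}
    - {"ax": 0,"ay": 0,"az": 22,"dx": 0.55,"dy": -0.675,"dz": -0.1,"fingers": 1}
    - {"ax": 0,"ay": 0,"az": 22,"dx": 0.55,"dy": -0.675,"dz": -0.1,"fingers": 1}
    - {"ax": 0,"ay": 0,"az": 22,"dx": 0.55,"dy": -0.675,"dz": -0.1,"fingers": 1}
    - {"ax": 0,"ay": 0,"az": 22,"dx": 0.55,"dy": -0.675,"dz": -0.1,"fingers": 1}
    - {"ax": 0,"ay": 0,"az": 22,"dx": 0.55,"dy": -0.675,"dz": -0.1,"fingers": 1}
    - {"ax": 0,"ay": 0,"az": 22,"dx": 0.55,"dy": -0.675,"dz": -0.1,"fingers": 1}
    - {"ax": 0,"ay": 0,"az": 22,"dx": 0.55,"dy": -0.675,"dz": -0.1,"fingers": 1}
    - {"ax": 0,"ay": 0,"az": 22,"dx": 0.55,"dy": -0.675,"dz": -0.1,"fingers": 1}
    - {"ax": 0,"ay": 0,"az": 22,"dx": 0.55,"dy": -0.675,"dz": -0.1,"fingers": 1}
    - {"ax": 0,"ay": 0,"az": 22,"dx": 0.55,"dy": -0.675,"dz": -0.1,"fingers": 1}
    - {"ax": 0,"ay": 0,"az": 22,"dx": 0.55,"dy": -0.675,"dz": -0.1,"fingers": 1}
    - {"ax": 0,"ay": 0,"az": 22,"dx": 0.55,"dy": -0.675,"dz": -0.1,"fingers": 1}
    - {"ax": 0,"ay": 0,"az": 22,"dx": 0.55,"dy": -0.675,"dz": -0.1,"fingers": 1}
    - {"ax": 0,"ay": 0,"az": 22,"dx": 0.55,"dy": -0.675,"dz": -0.1,"fingers": 1}

```text
clock: 2.65
position: [0.5002, 0.229, 0.2769]
eef_rot: [1.0, 0.0, 0.0, -0.0]
force: [-0.4, 0.1, -0.3]
grip_width: 1.0
grip_force: 0.0
```

```bash
python3 - <<'E'
from h import *
s=readout.get_state(); a=grab("wrist","w2"); print(s["clock"],s["position"],R.from_quat(s["eef_rot"]).as_matrix().round(3).tolist(),(-a[3].T@a[4]).round(3),a[3][2].round(3))
E
```

```text
2.65 [0.50017899 0.22901527 0.27686735] [[1.0, 0.0, 0.001], [0.0, -1.0, 0.0], [0.001, -0.0, -1.0]] [0.576 0.228 0.485] [-0.271  0.001 -0.962]
```

View pics/w2.png

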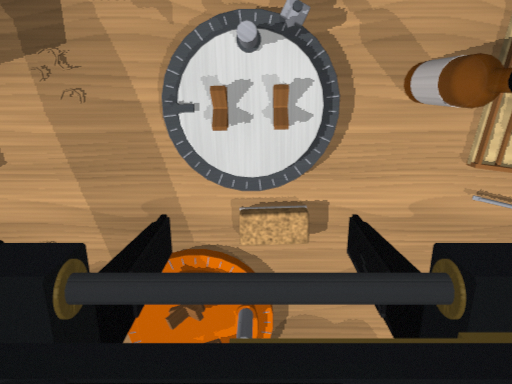

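The wrist view shows the rest clearly: post top at (247,30), V blocks at (219,107) and (281,106), clip at (293,12), oil at (460,80). Fitting the axis and angles from it.

```bash
python3 - <<'E'
from h import *
from scipy.optimize import least_squares
im,d,K,Rm,t=load("w2"); q=(K,Rm,t); P=cloud(d,K,Rm,t)
hsv=cv2.cvtColor(im,cv2.COLOR_RGB2HSV)
m=((hsv[...,1]<40)&(hsv[...,2]>110)).astype(np.uint8); m[200:]=0
n,l,st,_=cv2.connectedComponentsWithStats(m); k=1+st[1:,4].argmax(); print(st[k])
pts=cv2.convexHull(np.argwhere(l==k)[:,::-1].copy())[:,0]
W=np.array([ray(u,v,.035,*q)[:2] for u,v in pts])
f=least_squares(lambda p:np.hypot(*(W-p[:2]).T)-p[2],[.55,.238,.094],loss="soft_l1",f_scale=.001); ax=f.x[:2]; print("axis",f.x,abs(f.fun).max())
z=P[:200,120:360].reshape(-1,3)
r=np.hypot(*(z[:,:2]-ax).T)
pm=(z[:,2]>.094)&(z[:,2]<.108)&(r<.11); print("post",z[pm].mean(0),(z[pm].min(0)+z[pm].max(0))/2)
vm=(z[:,2]>.055)&(z[:,2]<.07)&(r<.055); 
v=z[vm]; a=v[v[:,1]>ax[1]].mean(0);b=v[v[:,1]<ax[1]].mean(0); print("V",a,b)
for nm,u,vv,h in(("ptr",165,107,.041),("clip",285,24,.036),("posttop",248,30,.101)):
    p=ray(u,vv,h,*q); e=p[:2]-ax; print(nm,p,np.hypot(*e),np.degrees(np.arctan2(e[1],e[0])))
print("oil",P[70:95,420:440].reshape(-1,3).mean(0))
c=cv2.resize(im[0:140,150:350],(800,560),interpolation=cv2.INTER_CUBIC);cv2.imwrite("pics/c3.png",c[:,:,::-1])
E
```

```text
[  177    10   147   168 15520]
axis [0.55181063 0.23987663 0.09349091] 0.01944654947967704
post [0.63130656 0.24053474 0.10016217] [0.63160277 0.2404845  0.09898375]
V [0.55132049 0.27689963 0.05984619] [0.55276818 0.20137707 0.05992066]
ptr [0.55161642 0.34696803 0.041     ] 0.10709158453642777 90.1039070392675
clip [0.64854454 0.19683768 0.036     ] 0.1058763493815956 -23.985285931576772
posttop [0.63245342 0.23937358 0.101     ] 0.08064436323155266 -0.3574030226062763
oil [0.58098623 0.03437119 0.07733877]
```

View pics/c3.png

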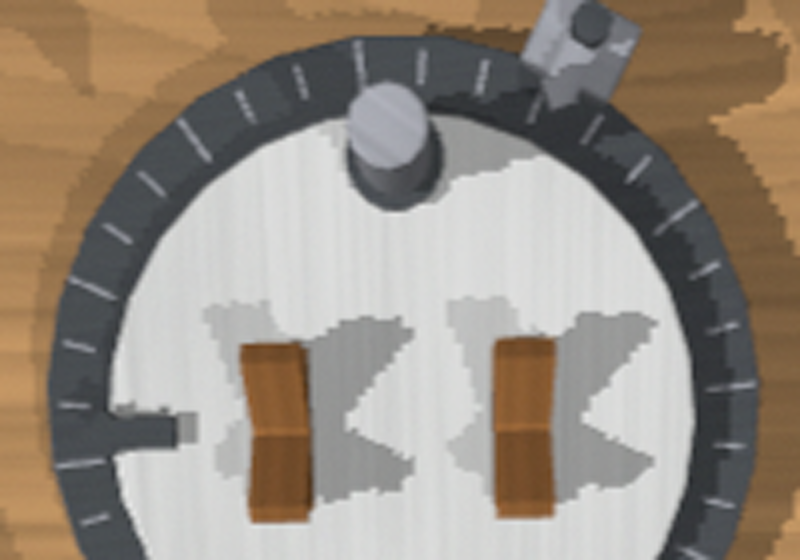

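```bash
python3 - <<'E'
from h import *
im,d,K,Rm,t=load("w2"); q=(K,Rm,t); ax=np.array([.552,.2395])
for u,v,h in((292,27.3,.036),(290,1,.04),(305,3,.04)):
    p=ray(u,v,h,*q); e=p[:2]-ax; print(p,np.hypot(*e),np.degrees(np.arctan2(e[1],e[0])))
print(rel([.632,.240,.066]), readout.get_state()["position"])
phi=np.radians(np.r_[0:-118:-5.9*1]); 
E
```

```text
[0.64488297 0.18834451 0.036     ] 0.10603834715383713 -28.84386586292375
[0.6726214  0.19173433 0.04      ] 0.12973465996888844 -21.603399657036906
[0.6704759  0.17410737 0.04      ] 0.13532455662766554 -28.896449609573427
[ 0.13167767 -0.01082161  0.21094527] [0.50017949 0.22911711 0.27685288]
```

drive_tool:
  plan:
    - {"ax": 0,"ay": 0,"az": 0,"dx": 0.06,"dy": -0.005,"dz": 0.02,"fingers": 0.2}
    - {"ax": 0,"ay": 0,"az": 0,"dx": 0.12,"dy": -0.011,"dz": 0.05,"fingers": 0.2}
    - {"ax": 0,"ay": 0,"az": 0,"dx": 0.132,"dy": -0.011,"dz": 0.1,"fingers": 0.2}
    - {"ax": 0,"ay": 0,"az": 0,"dx": 0.132,"dy": -0.011,"dz": 0.14,"fingers": 0.2}
    - {"ax": 0,"ay": 0,"az": 0,"dx": 0.132,"dy": -0.011,"dz": 0.18,"fingers": 0.2}
    - {"ax": 0,"ay": 0,"az": 0,"dx": 0.132,"dy": -0.011,"dz": 0.211,"fingers": 0.2}
    - {"ax": 0,"ay": 0,"az": 0,"dx": 0.132,"dy": -0.011,"dz": 0.211,"fingers": 0.2}
    - {"ax": 0,"ay": 0,"az": 0,"dx": 0.132,"dy": -0.011,"dz": 0.211,"fingers": -1}
    - {"ax": 0,"ay": 0,"az": 0,"dx": 0.132,"dy": -0.011,"dz": 0.211,"fingers": -1}
    - {"ax": 0,"ay": 0,"az": 0,"dx": 0.132,"dy": -0.011,"dz": 0.211,"fingers": -1}
    - {"ax": 0,"ay": 0,"az": 0,"dx": 0.132,"dy": -0.011,"dz": 0.211,"fingers": -1}
    - {"ax": 0,"ay": 0,"az": 0,"dx": 0.132,"dy": -0.011,"dz": 0.211,"fingers": -1}

```text
clock: 4.2
position: [0.6322, 0.2414, 0.0657]
eef_rot: [1.0, 0.001, 0.0, -0.0]
force: [-0.3, -0.1, -0.6]
grip_width: 0.128
grip_force: 0.0
```

```bash
python3 - <<'E'
from h import *
s=readout.get_state(); print(s["position"],s["force"],s["grip_width"]*95)
# arc rows: post starts at 0 deg; tool x=+X, y=-Y
for a in range(0,-118,-6):
    print(a,(.08*np.cos(np.radians(a))-.08).round(3),(-.08*np.sin(np.radians(a))).round(3))
E
```

```text
[0.63217883 0.24142173 0.06569614] [-0.27846216 -0.09397997 -0.55359791] 12.151930007263799
0 0.0 -0.0
-6 -0.0 0.008
-12 -0.002 0.017
-18 -0.004 0.025
-24 -0.007 0.033
-30 -0.011 0.04
-36 -0.015 0.047
-42 -0.021 0.054
-48 -0.026 0.059
-54 -0.033 0.065
-60 -0.04 0.069
-66 -0.047 0.073
-72 -0.055 0.076
-78 -0.063 0.078
-84 -0.072 0.08
-90 -0.08 0.08
-96 -0.088 0.08
-102 -0.097 0.078
-108 -0.105 0.076
-114 -0.113 0.073
```

Grip force is 0 at a 12 mm opening, so something is off. Looking before I move.

```bash
python3 - <<'E'
from h import *
im=grab("wrist","w3")[0]; s=readout.get_state(); print(s["grip_width"],s["grip_force"])
sd=grab("side","s3")[0]
cv2.imwrite("pics/c4.png",np.hstack([im[:,:,::-1][100:384,80:430],cv2.resize(sd[120:262,230:405],(350,284))[:,:,::-1]]))
E
```

```text
0.09101777513447798 0.0
```

View pics/c4.png

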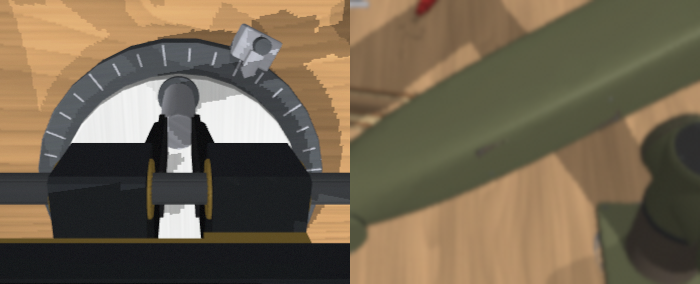

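```bash
python3 - <<'E'
from h import *
im,d,K,Rm,t=load("w3"); P=cloud(d,K,Rm,t)
for v in range(178,262,6): print(v,P[v,258].round(3),im[v,258],P[v,240].round(3),P[v,278].round(3))
E
```

```text
178 [0.646 0.241 0.039] [78 81 87] [0.644 0.254 0.03 ] [0.644 0.227 0.033]
184 [0.643 0.241 0.043] [85 87 91] [0.641 0.254 0.036] [0.64  0.227 0.034]
190 [0.643 0.241 0.057] [86 87 92] [0.637 0.254 0.038] [0.637 0.227 0.039]
196 [0.643 0.241 0.07 ] [86 86 90] [0.633 0.254 0.039] [0.633 0.227 0.039]
202 [0.643 0.241 0.081] [86 87 89] [0.628 0.254 0.039] [0.628 0.227 0.038]
208 [0.643 0.241 0.092] [86 87 92] [0.621 0.255 0.033] [0.622 0.227 0.035]
214 [0.643 0.241 0.101] [108 109 114] [0.617 0.255 0.034] [0.617 0.226 0.034]
220 [0.639 0.241 0.1  ] [109 110 116] [0.643 0.25  0.112] [0.643 0.231 0.111]
226 [0.636 0.241 0.101] [112 112 118] [0.644 0.25  0.12 ] [0.643 0.231 0.119]
232 [0.632 0.241 0.1  ] [106 109 113] [0.643 0.249 0.126] [0.644 0.232 0.127]
238 [0.629 0.241 0.101] [109 110 115] [0.644 0.249 0.133] [0.643 0.232 0.133]
244 [0.625 0.241 0.1  ] [128 129 134] [0.644 0.249 0.139] [0.644 0.232 0.139]
250 [0.588 0.241 0.035] [237 238 237] [0.644 0.248 0.145] [0.643 0.233 0.144]
256 [0.583 0.241 0.035] [171 173 172] [0.643 0.248 0.149] [0.642 0.233 0.147]
```

```bash
python3 - <<'E'
from h import *
for f,p in(("w1",[.24436,-.6016,.1753]),("w2",[.50018,.229,.27687]),("w3",[.632,.2414,.0657])):
    im,d,K,Rm,t=load(f); P=cloud(d,K,Rm,t); ok=(d>0)&(d<.30)&(im.max(2)<60)
    D=-Rm.T@t-np.array(p); z=P[...,2]-p[2]
    vv,uu=np.where(ok&(np.arange(384)[:,None]>205)); zz=z[vv,uu]; i=np.argsort(zz)[:400:60]
    print(f,D.round(4),[(int(uu[k]),int(vv[k]),(P[vv[k],uu[k]]-p).round(3).tolist()) for k in i])
    for u,v in((166,222),(160,230),(355,222)): print(u,v,d[v,u],(P[v,u]-p).round(3))
E
```

```text
w1 [0.0708 0.0274 0.2077] [(349, 223, [0.023, -0.043, 0.036]), (348, 248, [0.011, -0.048, 0.04]), (349, 245, [0.013, -0.047, 0.041]), (349, 251, [0.011, -0.048, 0.042]), (350, 249, [0.012, -0.047, 0.043]), (168, 241, [-0.019, 0.043, 0.044]), (163, 219, [-0.007, 0.049, 0.046])]
166 222 0.1754836 [-0.009  0.047  0.044]
160 230 0.16566518 [-0.009  0.047  0.054]
355 222 0.17563528 [ 0.027 -0.043  0.044]
w2 [ 0.0761 -0.0011  0.2077] [(350, 217, [0.009, -0.049, 0.036]), (357, 216, [0.011, -0.052, 0.04]), (354, 219, [0.01, -0.05, 0.041]), (170, 249, [-0.007, 0.046, 0.042]), (352, 223, [0.008, -0.049, 0.043]), (163, 219, [0.011, 0.048, 0.044]), (352, 232, [0.004, -0.049, 0.045])]
166 222 0.17495789 [0.01  0.046 0.045]
160 230 0.16445027 [0.01  0.046 0.056]
355 222 0.17452987 [ 0.01  -0.05   0.045]
w3 [ 0.0764 -0.001   0.2077] [(511, 263, [-0.066, -0.213, -0.052]), (278, 216, [0.011, -0.011, 0.04]), (245, 223, [0.01, 0.006, 0.046]), (272, 228, [0.009, -0.007, 0.049]), (272, 249, [-0.002, -0.007, 0.051]), (277, 227, [0.011, -0.01, 0.054]), (273, 231, [0.01, -0.008, 0.056])]
166 222 0.25629252 [-0.021  0.069 -0.031]
160 230 0.2583649 [-0.028  0.074 -0.031]
355 222 0.25568745 [-0.021 -0.072 -0.031]
```

```bash
python3 - <<'E'
from h import *
for f,p in(("w2",[.50018,.229,.27687]),("w3",[.632,.2414,.0657])):
    im,d,K,Rm,t=load(f); P=cloud(d,K,Rm,t)-p
    for u in(20,90,150,180,200,255,330):
        print(f,u,[(v,P[v,u].round(3).tolist()) for v in (245,255,288,310,330,360)] )
E
```

```text
w2 20 [(245, [0.034, 0.065, 0.121]), (255, [0.035, 0.06, 0.128]), (288, [0.032, 0.053, 0.139]), (310, [0.026, 0.055, 0.139]), (330, [0.021, 0.055, 0.139]), (360, [0.025, 0.045, 0.153])]
w2 90 [(245, [-0.16, 0.261, -0.278]), (255, [-0.176, 0.263, -0.277]), (288, [0.028, 0.041, 0.132]), (310, [0.014, 0.048, 0.122]), (330, [0.009, 0.048, 0.124]), (360, [0.025, 0.032, 0.152])]
w2 150 [(245, [0.009, 0.047, 0.07]), (255, [0.006, 0.046, 0.074]), (288, [0.028, 0.026, 0.133]), (310, [-0.251, 0.165, -0.242]), (330, [-0.285, 0.168, -0.24]), (360, [0.025, 0.02, 0.153])]
w2 180 [(245, [-0.159, 0.122, -0.277]), (255, [-0.167, 0.118, -0.259]), (288, [0.028, 0.019, 0.132]), (310, [-0.241, 0.116, -0.229]), (330, [-0.288, 0.122, -0.244]), (360, [0.025, 0.014, 0.153])]
w2 200 [(245, [-0.16, 0.091, -0.278]), (255, [-0.165, 0.087, -0.256]), (288, [0.028, 0.014, 0.132]), (310, [-0.234, 0.085, -0.219]), (330, [-0.287, 0.091, -0.242]), (360, [0.024, 0.011, 0.152])]
w2 255 [(245, [-0.16, 0.006, -0.279]), (255, [-0.176, 0.006, -0.277]), (288, [0.028, -0.0, 0.132]), (310, [-0.248, 0.006, -0.239]), (330, [-0.28
[... 874 characters left out ...]
02, 0.127]), (288, [0.032, 0.017, 0.139]), (310, [0.027, 0.017, 0.139]), (330, [0.021, 0.018, 0.139]), (360, [0.026, 0.014, 0.153])]
w3 200 [(245, [0.035, 0.015, 0.122]), (255, [0.034, 0.014, 0.127]), (288, [0.032, 0.012, 0.139]), (310, [0.027, 0.013, 0.14]), (330, [0.021, 0.013, 0.139]), (360, [0.026, 0.01, 0.153])]
w3 255 [(245, [-0.007, 0.001, 0.035]), (255, [-0.049, 0.002, -0.033]), (288, [0.028, 0.0, 0.133]), (310, [-0.096, 0.002, -0.03]), (330, [-0.117, 0.002, -0.032]), (360, [0.024, -0.0, 0.152])]
w3 330 [(245, [0.035, -0.02, 0.122]), (255, [0.035, -0.019, 0.128]), (288, [0.033, -0.017, 0.14]), (310, [0.027, -0.017, 0.14]), (330, [0.021, -0.018, 0.139]), (360, [0.025, -0.015, 0.152])]
```

The camera shows the real fingertips about 40 mm above the reported TCP. So they closed above the post, and every height command must go 40 mm lower. I'll reopen, descend 40 mm and close.

drive_tool:
  plan:
    - {"ax": 0,"ay": 0,"az": 0,"dx": 0,"dy": 0,"dz": 0,"fingers": 0.2}
    - {"ax": 0,"ay": 0,"az": 0,"dx": 0,"dy": 0,"dz": 0,"fingers": 0.2}
    - {"ax": 0,"ay": 0,"az": 0,"dx": 0,"dy": 0,"dz": 0,"fingers": 0.2}
    - {"ax": 0,"ay": 0,"az": 0,"dx": 0,"dy": 0,"dz": 0,"fingers": 0.2}
    - {"ax": 0,"ay": 0,"az": 0,"dx": 0,"dy": 0,"dz": 0,"fingers": 0.2}
    - {"ax": 0,"ay": 0,"az": 0,"dx": 0,"dy": 0,"dz": 0.02,"fingers": 0.2}
    - {"ax": 0,"ay": 0,"az": 0,"dx": 0,"dy": 0,"dz": 0.04,"fingers": 0.2}
    - {"ax": 0,"ay": 0,"az": 0,"dx": 0,"dy": 0,"dz": 0.04,"fingers": -1}
    - {"ax": 0,"ay": 0,"az": 0,"dx": 0,"dy": 0,"dz": 0.04,"fingers": -1}
    - {"ax": 0,"ay": 0,"az": 0,"dx": 0,"dy": 0,"dz": 0.04,"fingers": -1}
    - {"ax": 0,"ay": 0,"az": 0,"dx": 0,"dy": 0,"dz": 0.04,"fingers": -1}
    - {"ax": 0,"ay": 0,"az": 0,"dx": 0,"dy": 0,"dz": 0.04,"fingers": -1}

```text
clock: 5.8
position: [0.6328, 0.2418, 0.0263]
eef_rot: [1.0, 0.001, 0.001, -0.0]
force: [0.2, -0.2, 0.7]
grip_width: 0.226
grip_force: 30.0
```

drive_tool:
  plan:
    - {"ax": 0,"ay": 0,"az": 0,"dx": 0,"dy": 0.008,"dz": 0,"fingers": -1}
    - {"ax": 0,"ay": 0,"az": 0,"dx": -0.002,"dy": 0.017,"dz": 0,"fingers": -1}
    - {"ax": 0,"ay": 0,"az": 0,"dx": -0.004,"dy": 0.025,"dz": 0,"fingers": -1}
    - {"ax": 0,"ay": 0,"az": 0,"dx": -0.007,"dy": 0.033,"dz": 0,"fingers": -1}
    - {"ax": 0,"ay": 0,"az": 0,"dx": -0.011,"dy": 0.04,"dz": 0,"fingers": -1}
    - {"ax": 0,"ay": 0,"az": 0,"dx": -0.015,"dy": 0.047,"dz": 0,"fingers": -1}
    - {"ax": 0,"ay": 0,"az": 0,"dx": -0.021,"dy": 0.054,"dz": 0,"fingers": -1}
    - {"ax": 0,"ay": 0,"az": 0,"dx": -0.026,"dy": 0.059,"dz": 0,"fingers": -1}
    - {"ax": 0,"ay": 0,"az": 0,"dx": -0.033,"dy": 0.065,"dz": 0,"fingers": -1}
    - {"ax": 0,"ay": 0,"az": 0,"dx": -0.04,"dy": 0.069,"dz": 0,"fingers": -1}
    - {"ax": 0,"ay": 0,"az": 0,"dx": -0.047,"dy": 0.073,"dz": 0,"fingers": -1}
    - {"ax": 0,"ay": 0,"az": 0,"dx": -0.055,"dy": 0.076,"dz": 0,"fingers": -1}
    - {"ax": 0,"ay": 0,"az": 0,"dx": -0.063,"dy": 0.078,"dz": 0,"fingers": -1}
    - {"ax": 0,"ay": 0,"az": 0,"dx": -0.072,"dy": 0.08,"dz": 0,"fingers": -1}
    - {"ax": 0,"ay": 0,"az": 0,"dx": -0.08,"dy": 0.08,"dz": 0,"fingers": -1}
    - {"ax": 0,"ay": 0,"az": 0,"dx": -0.088,"dy": 0.08,"dz": 0,"fingers": -1}
    - {"ax": 0,"ay": 0,"az": 0,"dx": -0.097,"dy": 0.078,"dz": 0,"fingers": -1}
    - {"ax": 0,"ay": 0,"az": 0,"dx": -0.105,"dy": 0.076,"dz": 0,"fingers": -1}
    - {"ax": 0,"ay": 0,"az": 0,"dx": -0.113,"dy": 0.073,"dz": 0,"fingers": -1}
    - {"ax": 0,"ay": 0,"az": 0,"dx": -0.113,"dy": 0.073,"dz": 0,"fingers": -1}

```text
clock: 8.3
position: [0.5186, 0.1633, 0.0258]
eef_rot: [1.0, 0.001, -0.001, 0.005]
force: [-2.6, -15.5, 5.4]
grip_width: 0.22
grip_force: 30.0
```

```bash
python3 - <<'E'
from h import *
im,d,K,Rm,t=grab("wrist","w4"); grab("top","t4")
c=cv2.resize(im[0:250,100:420],(768,600),interpolation=cv2.INTER_CUBIC);cv2.imwrite("pics/c5.png",c[:,:,::-1])
E
```

```text
(no output)
```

View pics/c5.png

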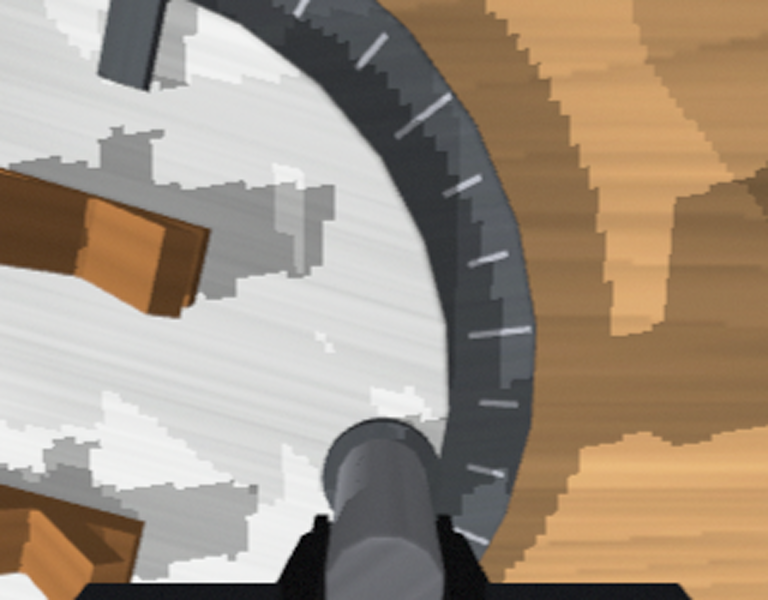

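The turned rest is in view: pointer root at top-left crop (130,60), post held at (385,570). The side force is 15 N, so I'll measure the post's angle from depth.

```bash
python3 - <<'E'
from h import *
im,d,K,Rm,t=load("w4"); P=cloud(d,K,Rm,t).reshape(-1,3); 
pm=(abs(P[:,2]-.101)<.002)&(np.hypot(P[:,0]-.518,P[:,1]-.165)<.02); q=P[pm]; print(pm.sum(),q.min(0),q.max(0),q.mean(0))
pf=(P[:,2]>.045)&(P[:,2]<.075)&(np.hypot(P[:,0]-.518,P[:,1]-.165)<.02); print("shaft",P[pf].min(0),P[pf].max(0))
A=np.array([.552,.2395])
# pointer edges: dark steel z~.038-.045 near radius .08..
def show(f,cc,n):
    im,d,K,Rm,t=load(f)
    return cv2.resize(im[cc[0]:cc[1],cc[2]:cc[3]],None,fx=n,fy=n,interpolation=cv2.INTER_CUBIC)
q=load("w4"); u0=100; s=768/320
e=lambda u,v,z: ray(u0+u/s,v/s,z,*q[2:])
for a,b in (((100,78),(118,0)),((148,90),(166,0))):
    p,r=e(*a,.041),e(*b,.041); print("ptr edge",p,r,np.degrees(np.arctan2(*(r-p)[1::-1])))
for a in ((165,225),): print("V notch",e(165,225,.06))
E
```

```text
1669 [0.51880769 0.14882555 0.09900927] [0.53798643 0.1805904  0.10299723] [0.5291362  0.16313913 0.10040652]
shaft [0.50968977 0.14910157 0.04522184] [0.53754021 0.17923611 0.0749505 ]
ptr edge [0.62155252 0.22326496 0.041     ] [0.6367128  0.21809477 0.041     ] -18.83119261013965
ptr edge [0.61918049 0.21314518 0.041     ] [0.63674344 0.20802827 0.041     ] -16.243303937458386
V notch [0.5913796  0.20682129 0.06      ]
```

The pointer is at about −17.4° and needs about −11.4° more. The post slipped 10 mm along the pads, so I'll regrip with the fingers closing tangentially (heading 67°), centred on the post.

drive_tool:
  plan:
    - {"ax": 0,"ay": 0,"az": 0,"dx": 0,"dy": 0,"dz": 0,"fingers": 0.2}
    - {"ax": 0,"ay": 0,"az": 0,"dx": 0,"dy": 0,"dz": 0,"fingers": 0.2}
    - {"ax": 0,"ay": 0,"az": 0,"dx": 0,"dy": 0,"dz": 0,"fingers": 0.2}
    - {"ax": 0,"ay": 0,"az": 0,"dx": 0.009,"dy": 0.004,"dz": 0,"fingers": 0.2}
    - {"ax": 0,"ay": 0,"az": -10,"dx": 0.009,"dy": 0.004,"dz": 0,"fingers": 0.2}
    - {"ax": 0,"ay": 0,"az": -20,"dx": 0.009,"dy": 0.004,"dz": 0,"fingers": 0.2}
    - {"ax": 0,"ay": 0,"az": -30,"dx": 0.009,"dy": 0.004,"dz": 0,"fingers": 0.2}
    - {"ax": 0,"ay": 0,"az": -40,"dx": 0.009,"dy": 0.004,"dz": 0,"fingers": 0.2}
    - {"ax": 0,"ay": 0,"az": -50,"dx": 0.009,"dy": 0.004,"dz": 0,"fingers": 0.2}
    - {"ax": 0,"ay": 0,"az": -60,"dx": 0.009,"dy": 0.004,"dz": 0,"fingers": 0.2}
    - {"ax": 0,"ay": 0,"az": -67,"dx": 0.009,"dy": 0.004,"dz": 0,"fingers": 0.2}
    - {"ax": 0,"ay": 0,"az": -67,"dx": 0.009,"dy": 0.004,"dz": 0,"fingers": 0.2}
    - {"ax": 0,"ay": 0,"az": -67,"dx": 0.009,"dy": 0.004,"dz": 0,"fingers": -1}
    - {"ax": 0,"ay": 0,"az": -67,"dx": 0.009,"dy": 0.004,"dz": 0,"fingers": -1}
    - {"ax": 0,"ay": 0,"az": -67,"dx": 0.009,"dy": 0.004,"dz": 0,"fingers": -1}
    - {"ax": 0,"ay": 0,"az": -67,"dx": 0.009,"dy": 0.004,"dz": 0,"fingers": -1}
    - {"ax": 0,"ay": 0,"az": -67,"dx": 0.009,"dy": 0.004,"dz": 0,"fingers": -1}
    - {"ax": 0,"ay": 0,"az": -67,"dx": 0.009,"dy": 0.004,"dz": 0,"fingers": -1}

```text
clock: 10.65
position: [0.5288, 0.1637, 0.0255]
eef_rot: [0.833, 0.553, 0.0, 0.001]
force: [2.9, -3.1, -1.4]
grip_width: 0.224
grip_force: 30.0
```

```bash
python3 - <<'E'
from h import *
im,d,K,Rm,t=grab("wrist","w5"); s=readout.get_state(); p=s["position"]; P=cloud(d,K,Rm,t).reshape(-1,3)
pm=(abs(P[:,2]-.101)<.002)&(np.hypot(P[:,0]-p[0],P[:,1]-p[1])<.02); q=P[pm]; print(p,s["force"],s["grip_width"],q.min(0),q.max(0),q.mean(0))
print("target tool",rel([.5135,.1694,p[2]]))
E
```

```text
[0.52877407 0.16368676 0.02547036] [ 4.39041951 -3.04868189 -3.10109755] 0.22240956754772223 [0.51717135 0.15728895 0.09900505] [0.54851248 0.1801064  0.10297246] [0.53043019 0.16739834 0.10039201]
target tool [-6.82060882e-04 -1.62933346e-02 -2.00793235e-05]
```

drive_tool:
  plan:
    - {"ax": 0,"ay": 0,"az": 2,"dx": 0,"dy": -0.003,"dz": 0,"fingers": -1}
    - {"ax": 0,"ay": 0,"az": 4,"dx": 0,"dy": -0.006,"dz": 0,"fingers": -1}
    - {"ax": 0,"ay": 0,"az": 6,"dx": 0,"dy": -0.009,"dz": 0,"fingers": -1}
    - {"ax": 0,"ay": 0,"az": 8,"dx": -0.001,"dy": -0.012,"dz": 0,"fingers": -1}
    - {"ax": 0,"ay": 0,"az": 10,"dx": -0.001,"dy": -0.015,"dz": 0,"fingers": -1}
    - {"ax": 0,"ay": 0,"az": 11.5,"dx": -0.001,"dy": -0.0165,"dz": 0,"fingers": -1}
    - {"ax": 0,"ay": 0,"az": 11.5,"dx": -0.001,"dy": -0.0165,"dz": 0,"fingers": -1}
    - {"ax": 0,"ay": 0,"az": 11.5,"dx": -0.001,"dy": -0.0165,"dz": 0,"fingers": -1}

```text
clock: 11.7
position: [0.5135, 0.1703, 0.0255]
eef_rot: [0.885, 0.466, 0.001, -0.0]
force: [4.9, -0.4, -4.6]
grip_width: 0.226
grip_force: 30.0
```

```bash
python3 - <<'E'
from h import *
s=readout.get_state(); p=s["position"]; e=p[:2]-np.array([.552,.2395]); print(p,s["force"],np.hypot(*e),np.degrees(np.arctan2(e[1],e[0])))
E
```

```text
[0.51351157 0.17026043 0.02550778] [ 4.91545729 -0.35058495 -4.56498855] 0.07921790743996653 -119.06851467902221
```

drive_tool:
  plan:
    - {"ax": 0,"ay": 0,"az": 11.5,"dx": 0,"dy": 0,"dz": 0,"fingers": 0.2}
    - {"ax": 0,"ay": 0,"az": 0,"dx": 0,"dy": 0,"dz": 0,"fingers": 0.2}
    - {"ax": 0,"ay": 0,"az": 0,"dx": 0,"dy": 0,"dz": 0,"fingers": 0.2}
    - {"ax": 0,"ay": 0,"az": 0,"dx": 0,"dy": 0,"dz": -0.04,"fingers": 0.2}
    - {"ax": 0,"ay": 0,"az": 0,"dx": 0,"dy": 0,"dz": -0.1,"fingers": 0.2}
    - {"ax": 0,"ay": 0,"az": 10,"dx": 0.045,"dy": 0.03,"dz": -0.12,"fingers": 0.2}
    - {"ax": 0,"ay": 0,"az": 20,"dx": 0.045,"dy": 0.03,"dz": -0.12,"fingers": 0.2}
    - {"ax": 0,"ay": 0,"az": 30,"dx": 0.045,"dy": 0.03,"dz": -0.12,"fingers": 0.2}
    - {"ax": 0,"ay": 0,"az": 40,"dx": 0.045,"dy": 0.03,"dz": -0.12,"fingers": 0.2}
    - {"ax": 0,"ay": 0,"az": 50,"dx": 0.045,"dy": 0.03,"dz": -0.12,"fingers": 0.2}
    - {"ax": 0,"ay": 0,"az": 55.5,"dx": 0.045,"dy": 0.03,"dz": -0.12,"fingers": 0.2}
    - {"ax": 0,"ay": 0,"az": 55.5,"dx": 0.045,"dy": 0.03,"dz": -0.12,"fingers": 0.2}

```text
clock: 13.2
position: [0.5625, 0.1901, 0.1454]
eef_rot: [1.0, 0.0, -0.0, -0.0]
force: [-0.1, -0.1, -0.5]
grip_width: 0.596
grip_force: 0.0
```

```bash
python3 - <<'E'
from h import *
im=grab("wrist","w6")[0]; s=readout.get_state(); print(s["position"],s["clock"])
c=cv2.resize(im[0:240,96:416],(800,600),interpolation=cv2.INTER_CUBIC);cv2.imwrite("pics/c6.png",c[:,:,::-1])
E
```

```text
[0.56255315 0.19009161 0.14540124] 13.25
```

View pics/c6.png

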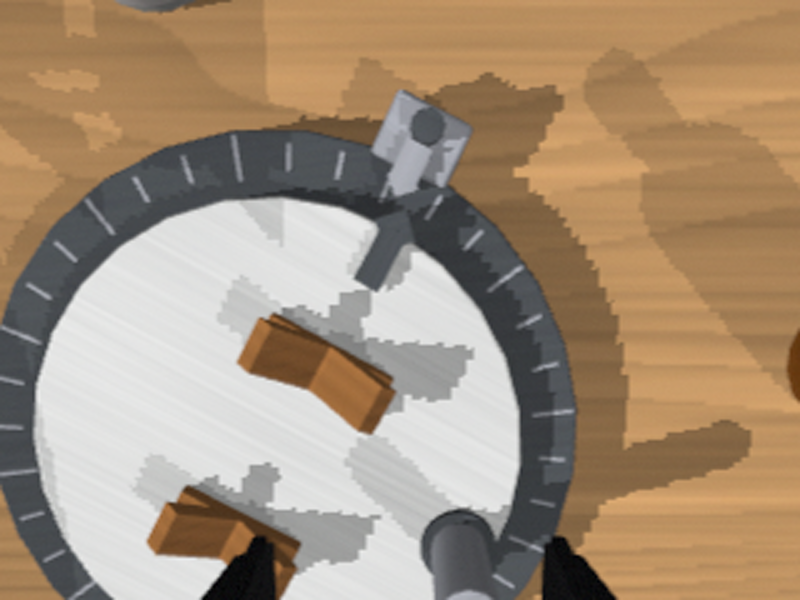

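The pointer now meets the clip's tongue, tips near crop (402,204). Quick numeric check of the angles.

```bash
python3 - <<'E'
from h import *
q=load("w6")[2:]; s=2.5; A=np.array([.552,.2395])
for n,u,v,z in(("ptr tip",404,208,.041),("ptr root",369,283,.041),("clip tip",397,197,.036),("clip bolt",429,127,.046),("clip cornerL",403,90,.04),("clip cornerR",472,128,.04),("clip inL",373,155,.04),("clip inR",440,188,.04),("V1",312,382,.0445),("V2",220,556,.0445)):
    p=ray(96+u/s-.3,v/s-.3,z,*q); e=p[:2]-A; print(n,p.round(4),np.hypot(*e).round(4),np.degrees(np.arctan2(e[1],e[0])).round(2))
P=cloud(*load("w6")[1:]).reshape(-1,3)
m=(P[:,2]>.058)&(P[:,2]<.068)&(np.hypot(*(P[:,:2]-A).T)<.06); V=P[m][:,:2]
k=cv2.kmeans(V.astype(np.float32),2,None,(3,50,1e-5),5,0)[2]; print(k,np.degrees(np.arctan2(*(k[0]-k[1])[::-1])),k.mean(0))
pm=(abs(P[:,2]-.101)<.002)&(np.hypot(P[:,0]-.5135,P[:,1]-.170)<.02); print(P[pm].min(0),P[pm].max(0))
print(load("w6")[1].shape)
E
```

```text
ptr tip [0.6415 0.1908 0.041 ] 0.1019 -28.56
ptr root [0.6158 0.2033 0.041 ] 0.0734 -29.54
clip tip [0.6453 0.1933 0.036 ] 0.1041 -26.36
clip bolt [0.6675 0.1823 0.046 ] 0.1289 -26.33
clip cornerL [0.6798 0.191  0.04  ] 0.1367 -20.77
clip cornerR [0.6678 0.1675 0.04  ] 0.1363 -31.88
clip inL [0.6591 0.2014 0.04  ] 0.1137 -19.58
clip inR [0.6482 0.1782 0.04  ] 0.1141 -32.49
V1 [0.5807 0.2244 0.0445] 0.0324 -27.77
V2 [0.5126 0.262  0.0445] 0.0454 150.21
[[0.5245115  0.2645823 ]
 [0.5855322  0.22118828]] 144.58199 [0.5550219  0.24288529]
[0.50269823 0.1592991  0.09901574] [0.52388443 0.17962971 0.10232011]
(384, 512)
```

The bolt and corners put the clip at −26.3°, and the pointer is at −28.9°. That is a 2.6° overshoot, about 4.7 mm, so I'll regrip and nudge it back.

drive_tool:
  plan:
    - {"ax": 0,"ay": 0,"az": -10,"dx": -0.049,"dy": 0.021,"dz": 0,"fingers": 0.2}
    - {"ax": 0,"ay": 0,"az": -20,"dx": -0.049,"dy": 0.021,"dz": 0,"fingers": 0.2}
    - {"ax": 0,"ay": 0,"az": -30,"dx": -0.049,"dy": 0.021,"dz": 0,"fingers": 0.2}
    - {"ax": 0,"ay": 0,"az": -40,"dx": -0.049,"dy": 0.021,"dz": 0.01,"fingers": 0.2}
    - {"ax": 0,"ay": 0,"az": -50,"dx": -0.049,"dy": 0.021,"dz": 0.02,"fingers": 0.2}
    - {"ax": 0,"ay": 0,"az": -60,"dx": -0.049,"dy": 0.021,"dz": 0.06,"fingers": 0.2}
    - {"ax": 0,"ay": 0,"az": -62,"dx": -0.049,"dy": 0.021,"dz": 0.1,"fingers": 0.2}
    - {"ax": 0,"ay": 0,"az": -62,"dx": -0.049,"dy": 0.021,"dz": 0.12,"fingers": 0.2}
    - {"ax": 0,"ay": 0,"az": -62,"dx": -0.049,"dy": 0.021,"dz": 0.12,"fingers": -1}
    - {"ax": 0,"ay": 0,"az": -62,"dx": -0.049,"dy": 0.021,"dz": 0.12,"fingers": -1}
    - {"ax": 0,"ay": 0,"az": -62,"dx": -0.049,"dy": 0.021,"dz": 0.12,"fingers": -1}
    - {"ax": 0,"ay": 0,"az": -62,"dx": -0.049,"dy": 0.021,"dz": 0.12,"fingers": -1}
    - {"ax": 0,"ay": 0,"az": -62,"dx": -0.049,"dy": 0.021,"dz": 0.12,"fingers": -1}
    - {"ax": 0,"ay": 0,"az": -61,"dx": -0.048,"dy": 0.0215,"dz": 0.12,"fingers": -1}
    - {"ax": 0,"ay": 0,"az": -60,"dx": -0.047,"dy": 0.022,"dz": 0.12,"fingers": -1}
    - {"ax": 0,"ay": 0,"az": -59.5,"dx": -0.0458,"dy": 0.0223,"dz": 0.12,"fingers": -1}
    - {"ax": 0,"ay": 0,"az": -59.5,"dx": -0.0458,"dy": 0.0223,"dz": 0.12,"fingers": -1}
    - {"ax": 0,"ay": 0,"az": -59.5,"dx": -0.0458,"dy": 0.0223,"dz": 0.12,"fingers": -1}

```text
clock: 15.5
position: [0.5159, 0.1675, 0.0267]
eef_rot: [0.867, 0.498, -0.002, -0.0]
force: [-9.1, -0.6, 10.9]
grip_width: 0.226
grip_force: 30.0
```

```bash
python3 - <<'E'
from h import *
s=readout.get_state(); p=s["position"]; e=p[:2]-np.array([.552,.2395]); print(p,s["force"],np.hypot(*e),np.degrees(np.arctan2(e[1],e[0])))
M=R.from_quat(s["eef_rot"]).as_matrix(); print(M.round(3).tolist(), rel([.5625,.19,.1454]))
E
```

```text
[0.51588478 0.16746328 0.02672138] [-9.11843354 -0.59090025 10.88164545] 0.08058286023743613 -116.626649672658
[[0.505, 0.863, -0.003], [0.863, -0.505, -0.001], [-0.002, -0.002, -1.0]] [ 0.04272679  0.0285957  -0.11883688]
```

drive_tool:
  plan:
    - {"ax": 0,"ay": 0,"az": 0,"dx": 0,"dy": 0,"dz": 0,"fingers": 0.2}
    - {"ax": 0,"ay": 0,"az": 0,"dx": 0,"dy": 0,"dz": 0,"fingers": 0.2}
    - {"ax": 0,"ay": 0,"az": 0,"dx": 0,"dy": 0,"dz": 0,"fingers": 0.2}
    - {"ax": 0,"ay": 0,"az": 0,"dx": 0,"dy": 0,"dz": -0.04,"fingers": 0.2}
    - {"ax": 0,"ay": 0,"az": 0,"dx": 0,"dy": 0,"dz": -0.1,"fingers": 0.2}
    - {"ax": 0,"ay": 0,"az": 10,"dx": 0.043,"dy": 0.029,"dz": -0.12,"fingers": 0.2}
    - {"ax": 0,"ay": 0,"az": 20,"dx": 0.043,"dy": 0.029,"dz": -0.12,"fingers": 0.2}
    - {"ax": 0,"ay": 0,"az": 30,"dx": 0.043,"dy": 0.029,"dz": -0.12,"fingers": 0.2}
    - {"ax": 0,"ay": 0,"az": 40,"dx": 0.043,"dy": 0.029,"dz": -0.12,"fingers": 0.2}
    - {"ax": 0,"ay": 0,"az": 50,"dx": 0.043,"dy": 0.029,"dz": -0.12,"fingers": 0.2}
    - {"ax": 0,"ay": 0,"az": 59.5,"dx": 0.043,"dy": 0.029,"dz": -0.12,"fingers": 0.2}
    - {"ax": 0,"ay": 0,"az": 59.5,"dx": 0.043,"dy": 0.029,"dz": -0.12,"fingers": 0.2}

```text
clock: 17.0
position: [0.5638, 0.1898, 0.1451]
eef_rot: [1.0, 0.002, -0.0, 0.0]
force: [-0.2, 0.3, -0.6]
grip_width: 0.603
grip_force: 0.0
```

```bash
python3 - <<'E'
from h import *
im=grab("wrist","w7")[0]; s=readout.get_state(); print(s["position"],s["clock"])
P=cloud(*load("w7")[1:]).reshape(-1,3); A=np.array([.552,.2395])
pm=(abs(P[:,2]-.101)<.002)&(np.hypot(P[:,0]-.516,P[:,1]-.168)<.02); c=(P[pm].min(0)+P[pm].max(0))[:2]/2-A; print(c+A,np.degrees(np.arctan2(c[1],c[0])))
c=cv2.resize(im[50:150,200:330],(780,600),interpolation=cv2.INTER_CUBIC);cv2.imwrite("pics/c7.png",c[:,:,::-1])
E
```

```text
[0.56384141 0.18981851 0.14520085] 17.05
[0.51663924 0.16781795] -116.25712756717688
```

View pics/c7.png

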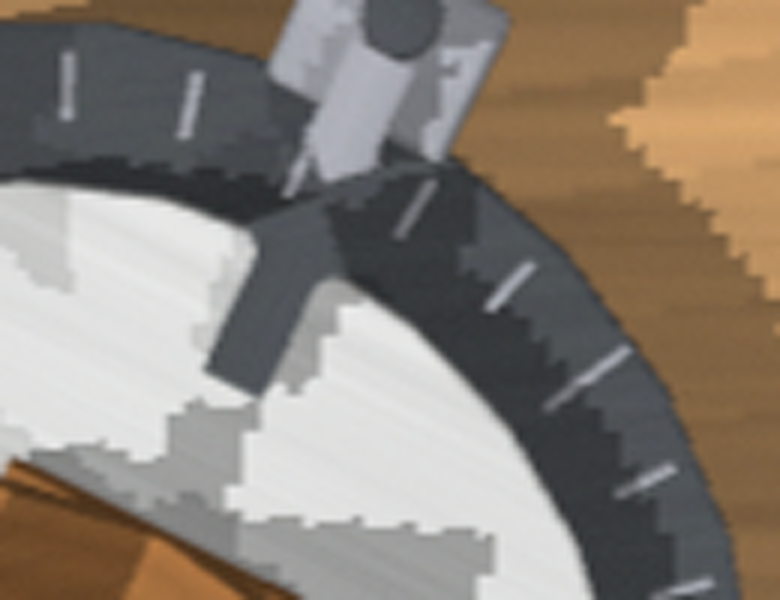

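The pointer is collinear with the clip, tips meeting near (325,190): post angle −116.3°, so the pointer is at −26.3°. Going on to the tray for the handle.

drive_tool:
  plan:
    - {"ax": 0,"ay": 0,"az": 0,"dx": 0,"dy": 0,"dz": -0.05,"fingers": 0.05}
    - {"ax": 0,"ay": 0,"az": 0,"dx": -0.02,"dy": 0.04,"dz": -0.07,"fingers": 0.05}
    - {"ax": 0,"ay": 0,"az": 7.5,"dx": -0.064,"dy": 0.5,"dz": -0.07,"fingers": 0.05}
    - {"ax": 0,"ay": 0,"az": 7.5,"dx": -0.064,"dy": 0.5,"dz": -0.07,"fingers": 0.05}
    - {"ax": 0,"ay": 0,"az": 7.5,"dx": -0.064,"dy": 0.5,"dz": -0.07,"fingers": 0.05}
    - {"ax": 0,"ay": 0,"az": 7.5,"dx": -0.064,"dy": 0.5,"dz": -0.07,"fingers": 0.05}
    - {"ax": 0,"ay": 0,"az": 7.5,"dx": -0.064,"dy": 0.5,"dz": -0.07,"fingers": 0.05}
    - {"ax": 0,"ay": 0,"az": 7.5,"dx": -0.064,"dy": 0.5,"dz": -0.07,"fingers": 0.05}
    - {"ax": 0,"ay": 0,"az": 7.5,"dx": -0.064,"dy": 0.5,"dz": -0.07,"fingers": 0.05}
    - {"ax": 0,"ay": 0,"az": 7.5,"dx": -0.064,"dy": 0.5,"dz": -0.07,"fingers": 0.05}
    - {"ax": 0,"ay": 0,"az": 7.5,"dx": -0.064,"dy": 0.5,"dz": -0.07,"fingers": 0.05}
    - {"ax": 0,"ay": 0,"az": 7.5,"dx": -0.064,"dy": 0.5,"dz": -0.07,"fingers": 0.05}
    - {"ax": 0,"ay": 0,"az": 7.5,"dx": -0.064,"dy": 0.5,"dz": -0.07,"fingers": 0.05}

```text
clock: 18.68
position: [0.5012, -0.3087, 0.2156]
eef_rot: [0.998, -0.063, 0.0, -0.0]
force: [-0.2, -0.9, 0.3]
grip_width: 0.525
grip_force: 0.0
```

```bash
python3 - <<'E'
from h import *
im,d,K,Rm,t=grab("wrist","w8"); s=readout.get_state(); print(s["position"],s["clock"],s["eef_rot"])
P=cloud(d,K,Rm,t).reshape(-1,3)
u=np.array([np.cos(np.radians(-7.5)),np.sin(np.radians(-7.5))]); n=np.array([-u[1],u[0]])
e=P[:,:2]-[.549,-.3115]; m=(P[:,2]>.034)&(P[:,2]<.06)&(abs(e@u)<.12)&(abs(e@n)<.035)
(c,wh,a)=cv2.minAreaRect(P[m][:,:2].astype(np.float32)); print(c,wh,a,m.sum())
q=P[m]; w=(e@u)[m]
for lo in np.arange(-.1,.1,.02):
    k=(w>=lo)&(w<lo+.02)
    if k.sum()>5: g=(e@n)[m][k]; print(lo.round(2),k.sum(),g.min().round(4),g.max().round(4),q[k][:,2].max().round(4))
print("ext",w.min(),w.max()); print("tool",rel([*c,0]))
E
```

```text
[ 0.50123412 -0.3088164   0.21563968] 18.725 [ 9.97993310e-01 -6.33192562e-02  1.53126078e-04 -2.65329754e-05]
(0.5451810956001282, -0.3126433193683624) (0.029569260776042938, 0.17004716396331787) 82.54248809814453 3715
-0.1 156 -0.0162 0.0121 0.0446
-0.08 404 -0.0149 0.0131 0.0452
-0.06 423 -0.0159 0.0131 0.0452
-0.04 443 -0.0157 0.0129 0.045
-0.02 466 -0.0164 0.0127 0.0458
0.0 483 -0.0162 0.0125 0.0453
0.02 493 -0.016 0.0123 0.0451
0.04 529 -0.0159 0.0132 0.0452
0.06 293 -0.0135 0.0109 0.0431
0.08 25 -0.0102 0.0055 0.0375
ext -0.08865860168517731 0.08138903325393462
tool [ 0.04401306 -0.00174238  0.21565312]
```

drive_tool:
  plan:
    - {"ax": 0,"ay": 0,"az": 0,"dx": 0.044,"dy": -0.002,"dz": 0.06,"fingers": 0.05}
    - {"ax": 0,"ay": 0,"az": 0,"dx": 0.044,"dy": -0.002,"dz": 0.12,"fingers": 0.05}
    - {"ax": 0,"ay": 0,"az": 0,"dx": 0.044,"dy": -0.002,"dz": 0.16,"fingers": 0.05}
    - {"ax": 0,"ay": 0,"az": 0,"dx": 0.044,"dy": -0.002,"dz": 0.19,"fingers": 0.05}
    - {"ax": 0,"ay": 0,"az": 0,"dx": 0.044,"dy": -0.002,"dz": 0.215,"fingers": 0.05}
    - {"ax": 0,"ay": 0,"az": 0,"dx": 0.044,"dy": -0.002,"dz": 0.231,"fingers": 0.05}
    - {"ax": 0,"ay": 0,"az": 0,"dx": 0.044,"dy": -0.002,"dz": 0.231,"fingers": 0.05}

```text
clock: 19.6
position: [0.544, -0.3128, -0.0167]
eef_rot: [0.998, -0.064, -0.001, -0.001]
force: [0.5, -0.5, -0.4]
grip_width: 0.523
grip_force: 0.0
```

drive_tool:
  plan:
    - {"ax": 0,"ay": 0,"az": 0,"dx": 0,"dy": 0,"dz": 0.001,"fingers": -1}
    - {"ax": 0,"ay": 0,"az": 0,"dx": 0,"dy": 0,"dz": 0.001,"fingers": -1}
    - {"ax": 0,"ay": 0,"az": 0,"dx": 0,"dy": 0,"dz": 0.001,"fingers": -1}
    - {"ax": 0,"ay": 0,"az": 0,"dx": 0,"dy": 0,"dz": 0.001,"fingers": -1}
    - {"ax": 0,"ay": 0,"az": 0,"dx": 0,"dy": 0,"dz": -0.02,"fingers": -1}
    - {"ax": 0,"ay": 0,"az": 0,"dx": 0,"dy": 0,"dz": -0.06,"fingers": -1}
    - {"ax": 0,"ay": 0,"az": 0,"dx": 0,"dy": 0,"dz": -0.12,"fingers": -1}
    - {"ax": 0,"ay": 0,"az": 0,"dx": 0,"dy": 0,"dz": -0.18,"fingers": -1}
    - {"ax": 0,"ay": 0,"az": 0,"dx": 0,"dy": 0,"dz": -0.24,"fingers": -1}
    - {"ax": 0,"ay": 0,"az": 0,"dx": 0,"dy": 0,"dz": -0.28,"fingers": -1}
    - {"ax": 0,"ay": 0,"az": 0,"dx": 0,"dy": 0,"dz": -0.28,"fingers": -1}

```text
clock: 20.98
position: [0.5465, -0.3156, 0.2717]
eef_rot: [0.998, -0.065, 0.005, 0.003]
force: [0.1, -0.2, -1.0]
grip_width: 0.328
grip_force: 30.0
```

```bash
python3 - <<'E'
from h import *
im,d,K,Rm,t=grab("wrist","w9"); s=readout.get_state(); p=s["position"]; print(p,s["clock"],s["grip_width"],s["force"])
M=R.from_quat(s["eef_rot"]).as_matrix()
P=(cloud(d,K,Rm,t).reshape(-1,3)-p)@M; c=im.reshape(-1,3).astype(int)
m=(abs(P[:,1])<.03)&(abs(P[:,0])<.13)&(P[:,2]<.02)&(P[:,2]>-.11)&(c[:,0]-c[:,2]>30); q=P[m]
print(m.sum(),q.min(0),q.max(0))
for lo in np.arange(-.1,.1,.02):
    k=(q[:,0]>=lo)&(q[:,0]<lo+.02)
    if k.sum()>5: g=q[k]; print(lo.round(2),k.sum(),g[:,1].min().round(4),g[:,1].max().round(4),"ztop",g[:,2].min().round(4))
print("axis in tool",rel([.552,.2395,0]), rel([.552,-.312,0]))
E
```

```text
[ 0.54520711 -0.31473031  0.26767633] 21.025 0.32925611311390846 [-0.68423292  0.06675544 -2.89966142]
14009 [-0.05835116 -0.02156369 -0.10920127] [ 0.08555551  0.02670965 -0.0407708 ]
-0.06 983 -0.0136 0.0175 ztop -0.0632
-0.04 924 -0.0136 0.0174 ztop -0.0632
-0.02 1323 -0.0158 0.0188 ztop -0.1092
0.0 2378 -0.0216 0.0267 ztop -0.0981
0.02 2586 -0.0135 0.0179 ztop -0.0639
0.04 2867 -0.0135 0.0177 ztop -0.0643
0.06 2359 -0.0132 0.0177 ztop -0.0647
0.08 589 -0.008 0.0117 ztop -0.0586
axis in tool [-0.06599548 -0.55123261  0.26581045] [ 0.00515624 -0.00434493  0.26769152]
```

Grasp is good: opening 31 mm, handle centred and level, its centre about 47 mm above the reported TCP. Moving high over the oil bottle to above the rest and turning it 19°.

drive_tool:
  plan:
    - {"ax": 0,"ay": 0,"az": 0,"dx": -0.006,"dy": -0.05,"dz": 0,"fingers": -1}
    - {"ax": 0,"ay": 0,"az": 2,"dx": -0.012,"dy": -0.1,"dz": 0,"fingers": -1}
    - {"ax": 0,"ay": 0,"az": 4,"dx": -0.018,"dy": -0.15,"dz": 0,"fingers": -1}
    - {"ax": 0,"ay": 0,"az": 6,"dx": -0.024,"dy": -0.2,"dz": 0,"fingers": -1}
    - {"ax": 0,"ay": 0,"az": 8,"dx": -0.03,"dy": -0.25,"dz": 0,"fingers": -1}
    - {"ax": 0,"ay": 0,"az": 10,"dx": -0.036,"dy": -0.3,"dz": 0,"fingers": -1}
    - {"ax": 0,"ay": 0,"az": 12,"dx": -0.042,"dy": -0.35,"dz": 0,"fingers": -1}
    - {"ax": 0,"ay": 0,"az": 14,"dx": -0.048,"dy": -0.4,"dz": 0,"fingers": -1}
    - {"ax": 0,"ay": 0,"az": 16,"dx": -0.054,"dy": -0.45,"dz": 0,"fingers": -1}
    - {"ax": 0,"ay": 0,"az": 18,"dx": -0.06,"dy": -0.5,"dz": 0,"fingers": -1}
    - {"ax": 0,"ay": 0,"az": 18.8,"dx": -0.066,"dy": -0.54,"dz": 0.02,"fingers": -1}
    - {"ax": 0,"ay": 0,"az": 18.8,"dx": -0.066,"dy": -0.553,"dz": 0.07,"fingers": -1}
    - {"ax": 0,"ay": 0,"az": 18.8,"dx": -0.066,"dy": -0.553,"dz": 0.12,"fingers": -1}
    - {"ax": 0,"ay": 0,"az": 18.8,"dx": -0.066,"dy": -0.553,"dz": 0.12,"fingers": -1}
    - {"ax": 0,"ay": 0,"az": 18.8,"dx": -0.066,"dy": -0.553,"dz": 0.12,"fingers": -1}
    - {"ax": 0,"ay": 0,"az": 18.8,"dx": -0.066,"dy": -0.553,"dz": 0.12,"fingers": -1}

```text
clock: 23.02
position: [0.5522, 0.2432, 0.1476]
eef_rot: [0.974, -0.227, 0.002, -0.001]
force: [-0.1, 0.0, -1.0]
grip_width: 0.326
grip_force: 30.0
```

```bash
python3 - <<'E'
from h import *
im,d,K,Rm,t=grab("wrist","w10"); s=readout.get_state(); p=s["position"]; print(p,s["clock"],s["grip_width"],s["force"])
M=R.from_quat(s["eef_rot"]).as_matrix(); print(M.round(4).tolist(),"heading",np.degrees(np.arctan2(M[1,0],M[0,0])))
P=(cloud(d,K,Rm,t).reshape(-1,3)-p)@M; c=im.reshape(-1,3).astype(int)
m=(abs(P[:,1])<.02)&(abs(P[:,0])<.13)&(P[:,2]<-.04)&(P[:,2]>-.07)&(c[:,0]-c[:,2]>30); q=P[m]
print(q[:,0].max())
for lo in (-.06,-.04,.02,.04,.06):
    k=(q[:,0]>=lo)&(q[:,0]<lo+.02); g=q[k]; print(lo,((g[:,1].min()+g[:,1].max())/2).round(4),"ztop",np.percentile(g[:,2],2).round(4))
print("axis in tool",rel([.552,.2395,.066]))
E
```

```text
[0.55207181 0.24323321 0.14750237] 23.075 0.3286398620938371 [ 0.44695775  0.00612219 -1.28772918]
[[0.8971, -0.4419, 0.0044], [-0.4419, -0.8971, 0.0015], [0.0033, -0.0033, -1.0]] heading -26.22604984261365
0.08493250709925067
-0.06 0.0014 ztop -0.0589
-0.04 0.0015 ztop -0.0591
0.02 0.0011 ztop -0.059
0.04 0.0015 ztop -0.059
0.06 0.0015 ztop -0.0586
axis in tool [0.00131629 0.00364952 0.08149556]
```

drive_tool:
  plan:
    - {"ax": 0,"ay": 0,"az": 0,"dx": 0.0013,"dy": 0.0022,"dz": 0.03,"fingers": -1}
    - {"ax": 0,"ay": 0,"az": 0,"dx": 0.0013,"dy": 0.0022,"dz": 0.06,"fingers": -1}
    - {"ax": 0,"ay": 0,"az": 0,"dx": 0.0013,"dy": 0.0022,"dz": 0.085,"fingers": -1}
    - {"ax": 0,"ay": 0,"az": 0,"dx": 0.0013,"dy": 0.0022,"dz": 0.1,"fingers": -1}
    - {"ax": 0,"ay": 0,"az": 0,"dx": 0.0013,"dy": 0.0022,"dz": 0.11,"fingers": -1}
    - {"ax": 0,"ay": 0,"az": 0,"dx": 0.0013,"dy": 0.0022,"dz": 0.117,"fingers": -1}
    - {"ax": 0,"ay": 0,"az": 0,"dx": 0.0013,"dy": 0.0022,"dz": 0.121,"fingers": -1}
    - {"ax": 0,"ay": 0,"az": 0,"dx": 0.0013,"dy": 0.0022,"dz": 0.121,"fingers": -1}
    - {"ax": 0,"ay": 0,"az": 0,"dx": 0.0013,"dy": 0.0022,"dz": 0.121,"fingers": -1}

```text
clock: 24.2
position: [0.551, 0.2406, 0.024]
eef_rot: [0.974, -0.227, 0.0, -0.0]
force: [-0.0, -0.5, -1.0]
grip_width: 0.331
grip_force: 30.0
```

drive_tool:
  plan:
    - {"ax": 0,"ay": 0,"az": 0,"dx": 0.001,"dy": -0.0005,"dz": 0.0015,"fingers": -1}
    - {"ax": 0,"ay": 0,"az": 0,"dx": 0.001,"dy": -0.0005,"dz": 0.003,"fingers": -1}
    - {"ax": 0,"ay": 0,"az": 0,"dx": 0.001,"dy": -0.0005,"dz": 0.003,"fingers": -1}

```text
clock: 24.58
position: [0.5521, 0.2407, 0.0225]
eef_rot: [0.974, -0.227, 0.0, -0.0]
force: [-4.4, -1.1, 7.0]
grip_width: 0.33
grip_force: 30.0
```

Seated lightly, with a 7 N contact. Releasing and rising.

drive_tool:
  plan:
    - {"ax": 0,"ay": 0,"az": 0,"dx": 0,"dy": 0,"dz": 0,"fingers": -0.2}
    - {"ax": 0,"ay": 0,"az": 0,"dx": 0,"dy": 0,"dz": 0,"fingers": 0}
    - {"ax": 0,"ay": 0,"az": 0,"dx": 0,"dy": 0,"dz": 0,"fingers": 0.1}
    - {"ax": 0,"ay": 0,"az": 0,"dx": 0,"dy": 0,"dz": 0,"fingers": 0.1}
    - {"ax": 0,"ay": 0,"az": 0,"dx": 0,"dy": 0,"dz": 0,"fingers": 0.1}
    - {"ax": 0,"ay": 0,"az": 0,"dx": 0,"dy": 0,"dz": -0.02,"fingers": 0.1}
    - {"ax": 0,"ay": 0,"az": 0,"dx": 0,"dy": 0,"dz": -0.06,"fingers": 0.1}
    - {"ax": 0,"ay": 0,"az": 0,"dx": -0.03,"dy": 0.02,"dz": -0.12,"fingers": 0.1}
    - {"ax": 0,"ay": 0,"az": 0,"dx": -0.05,"dy": 0.02,"dz": -0.17,"fingers": 0.1}
    - {"ax": 0,"ay": 0,"az": 0,"dx": -0.05,"dy": 0.02,"dz": -0.2,"fingers": 0.1}
    - {"ax": 0,"ay": 0,"az": 0,"dx": -0.05,"dy": 0.02,"dz": -0.2,"fingers": 0.1}
    - {"ax": 0,"ay": 0,"az": 0,"dx": -0.05,"dy": 0.02,"dz": -0.2,"fingers": 0.1}

```text
clock: 26.08
position: [0.4976, 0.2444, 0.2198]
eef_rot: [0.974, -0.227, -0.0, 0.0]
force: [-1.1, -0.1, -0.4]
grip_width: 0.549
grip_force: 0.0
```

```bash
python3 - <<'E'
from h import *
im,d,K,Rm,t=grab("wrist","w11"); s=readout.get_state(); print(s["position"],s["clock"])
P=cloud(d,K,Rm,t).reshape(-1,3); A=np.array([.552,.2395]); h=np.radians(-26.3); u=np.array([np.cos(h),np.sin(h)]); n=np.array([-u[1],u[0]])
e=P[:,:2]-A; m=(P[:,2]>.068)&(P[:,2]<.09)&(abs(e@u)<.12)&(abs(e@n)<.04)
c,wh,a=cv2.minAreaRect(P[m][:,:2].astype(np.float32)); print("handle",c,wh,a,np.percentile(P[m][:,2],[50,95,99]),(e@u)[m].min(),(e@u)[m].max())
X=P[m][:,:2]; v=np.linalg.svd(X-X.mean(0),full_matrices=False)[2][0]; print("heading",np.degrees(np.arctan(v[1]/v[0])))
pm=(abs(P[:,2]-.101)<.002)&(np.hypot(P[:,0]-.516,P[:,1]-.168)<.02); g=(P[pm].min(0)+P[pm].max(0))[:2]/2-A; print("post",pm.sum(),g+A,np.degrees(np.arctan2(g[1],g[0])))
# compare alignment zone top views for bystanders
a=load("top0")[0].astype(int); b=grab("top","t9")[0].astype(int); dd=(abs(a-b).max(2)>60).astype(np.uint8)
k,l,st,_=cv2.connectedComponentsWithStats(dd); print([x.tolist() for x in st[1:] if x[4]>25])
E
```

```text
[0.49721405 0.24416489 0.2187962 ] 26.125
handle (0.5512333512306213, 0.23955225944519043) (0.03075200319290161, 0.1697666496038437) 63.498748779296875 [0.07831889 0.08137482 0.08207464] -0.08556438538896691 0.08418732821144138
heading -26.245127763368878
post 383 [0.51631077 0.16776703] -116.45167661924825
[[295, 133, 101, 99, 2654], [52, 134, 159, 250, 16653], [175, 145, 9, 5, 26], [267, 152, 16, 30, 155], [242, 162, 10, 17, 79], [152, 168, 7, 13, 63], [295, 175, 16, 30, 235], [187, 177, 15, 6, 41], [161, 181, 9, 8, 57], [382, 216, 69, 62, 1676], [484, 223, 28, 34, 611], [240, 242, 121, 61, 3168], [367, 248, 48, 23, 438], [177, 270, 279, 114, 9004], [146, 311, 7, 16, 49], [176, 349, 8, 16, 49]]
```

```bash
python3 -c "
from h import *
print(ctrl.sign_off())"
```

```text
the job is handed in; nothing more can be done
None
```

Job handed in, verdict not shown: by my last measurements the pointer is on the clip (within about 0.2°), and the released handle lies in both V blocks within 1 mm of centre and at the right height.

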